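# Set the cap spout to the red jar

## Robot

A 6-joint arm with a two-finger parallel gripper is mounted at the origin on the work surface. World frame = base frame: x ahead of the robot, y to its left, z up, the work surface at z = 0. Lengths are in m, angles in degrees, forces in N, time in s.
With the tool pointing down it reaches from about 0.375 to 0.9 m from the base axis. Payload 3.1 kg.
Tool frame: the origin (TCP) lies on the centre line of the jaws, within the pads' length; the fingertips stand 17 mm ahead of it and the grasp point (between the pads) lies 2 mm behind it; z points along the fingers, y is the line along which they close (so a half turn about z gives the same grasp; the last joint's range is limited). The gripper opens to 87 mm and grips with 3 to 60 N. Pads are 19 mm wide; open, the fingers measure 117 mm over their backs; the gripper's body (75 mm by 190 mm) begins 51 mm behind the grasp point.
Start: joints at [-83.165, 30.224, 82.088, -0, 67.689, -10.227], TCP at [0.183, -0.597, 0.24] pointing down, gripper open.
Joint ranges: [-176.69, 176.69], [-43.24, 126.21], [12.49, 139.97], [-82, 262], [0, 151.66], [-163.58, 163.58]. Speed limits (degrees/s): [159.86, 159.86, 180, 180, 180, 180].

## Interface

Orientations are given as a 3x3 rotation matrix whose columns are the frame's x, y, z axes.
In Python, from rig import bot, imaging, finder gives the robot as it stands. The module is installed in compiled form; this text tells all that it offers.
- The arm moves only by the tool play_rows, never from a script. Its argument "motion" is a list that holds one entry, the list of rows, each a list of 6 numbers: the shift along the tool's x, y, z in normalised numbers (1 is 0.4 m), then the turn, a rotation vector about the tool's x, y, z in a scale on which 1.0 is 180 degrees. In form: [[[dx, dy, dz, wx, wy, wz], ...]]. A call has 1 to 8 rows; each row is the pose to reach, as a shift and turn from the pose commanded when the call began, along the tool's axes at that moment; what a row does not reach only later rows make up. A row lasts 1/12 s, in which the tool goes at most 41.7 mm and 7.16 degrees, less where a joint would pass 70% of its speed; a pose out of reach is approached as far as the arm can. A shift or turn number past 1, either way, is cut back to 1. A call with a gripper value outside its range is refused whole. "fingers" is the finger opening in m, from 0 to 0.087, set as the call begins (left out, the last holds). The fingers move at their own pace and stop on an object; the grip force is fixed at half the most. Time passes only in rows, so rows that repeat a pose let the fingers close. It gives the time, the measured TCP pose, the force, the opening and the grip force at its end, in the units of the state.
- bot.read_state(): the state, without advancing time (a new reading comes with each control period).
- imaging.capture(name): name is "side" or "top" or "wrist"; returns a dict with "frame" (384x512x3 uint8, red, green, blue), "camera_matrix" (3x3 intrinsics, pixels), "R" (3x3) and "t" (3): a world point X has camera coordinates R X + t. Camera axes: x right, y down, z forward; pixel columns grow to the right and rows downward; lengths in m; the calibration is good to about 2 mm. The wrist camera is an equidistant fisheye: a pixel r from the principal point sees the ray r / f radians off the axis. A picture is of the moment at which its call begins. There is no depth.
- bot.hand_in(): hands the job in; it is judged then, once.
Trained networks look in the newest picture that a camera, given by its name, has taken for a name from the list of things; names that differ only in an ending like _2 or _b are one class to them, and where a whole thing is asked for, a point or a joint stands for the part that bears it (a point fixed in the world has none). Each returns a list of dicts, best first, with "confidence" (0 to 1); they miss things now and then, are a little off and sometimes report something else, mostly with a low value. They report only what shows in the picture. A call takes as long as a camera call. They do not tell look-alikes from the thing itself.
- finder.recognise(camera, name): "at" ([x, y, z] in m, in world coordinates, good to about 4 mm: the middle of the surface that is visible of it).
- finder.outline_of(camera, name): "pixels" (384x512 bool, what is visible of it).
The state is a dict: "time_s": time; "joint_positions": joint angles; "qvel": joint speeds; "tau": joint torques, N m; "position": TCP position; "tcp_rot": TCP orientation; "force": force on the tool from outside, world axes, zero at the start; "moment": the same for the moment, N m; "opening": opening from 0.0 (shut) to 1.0 (fully open); "grasp_force": force on a finger pad.
Only numpy, scipy, OpenCV 4.12 (cv2) and the standard library are available. Lean on these libraries where they do the work, as an engineer would, in place of code of your own. Each camera call takes 0.05 s, during which the arm holds its last target. There are 200 camera calls.

## Task

The neighbours collect bottle caps: gently push the orange spout on the green crate round with a fingertip until its open end is over the middle of the tall jar of red caps, and let it come to rest. Then push the crate's red-tipped toggle latch all the way over, towards the jars, and take the hand away. Do not grip the spout or the latch, and leave the jars and everything else standing where they are.

Things in the scene. Friction and masses are not known exactly. Their poses are not given: they have to be found in the camera images.
- spout (a joint): angle of the orange spout about the vertical post on the crate, rad, -1.2 to 1.2 between hard stops. 0: the spout points along the crate's +x; positive: anticlockwise from above. It starts between two jars and stays where it is left; about 1.5 N at 100 mm from the post turns it. Throwing the latch neither moves nor stiffens it.
- spout_tip (a point): drop point at the open end of the orange spout, 165 mm from the post axis, 180 mm above the bench; must end over the jar.
- spout_pivot (a point): point on the vertical axis of the spout's post, 180 mm above the bench; 40 mm towards the jars (crate +x) from the crate's centre. The spout is an open trough, 52 mm wide outside, 44 mm inside, from the post to 158 mm out, sloping down outwards. Its side walls are 30 mm high; their tops are 238 mm above the bench at the post (back wall 243 mm), 219 mm at 100 mm out, 207 mm at the end.
- latch (a joint): angle of the toggle latch, rad, 0 (open, leaning 0.5 rad back towards the robot, crate -x) to 1.0 (fully over, leaning 0.5 rad towards the jars, crate +x, at a hard stop). Starts 0 to 0.2; stays where left; about 1.2 N at the tip moves it.
- latch_tip (a point): centre of the red crossbar at the top of the toggle latch: 18 mm thick, 54 mm long along the crate's y, on a 10 mm rod 80 mm long from a pivot 150 mm above the bench, at x 10 mm, y -125 mm in the crate's frame. The bar is 220 mm above the bench at both ends of its swing, 230 mm upright. Swings in the crate's x-z plane.
- crate: green crate, fixed, 190 mm (x) by 320 mm (y) by 130 mm high, lid included; origin at the centre of its underside. Its +x side is the one that faces the three tall jars, away from the robot; the latch stands on its lid near the -y end.
- jar_red: THE TARGET: tall open glass jar, 84 mm across, 150 mm high, 4 mm walls, about two thirds full of red bottle caps; stands loose on the bench. Origin: centre of its underside, z up.
- jar_blue: bystander: tall open glass jar, 84 mm across, 150 mm high, 4 mm walls, about two thirds full of blue bottle caps; stands loose on the bench. Origin: centre of its underside, z up.
- jar_yellow: bystander: tall open glass jar, 84 mm across, 150 mm high, 4 mm walls, about two thirds full of yellow bottle caps; stands loose on the bench. Origin: centre of its underside, z up.
- jar_squat: bystander: short squat glass jar with a few white caps, 96 mm across, 75 mm high, loose; origin at the centre of its underside.
- dish: bystander: blue ceramic dish, 140 mm across, 35 mm high, loose; origin at the centre of its underside.
- red_lid: bystander: red plastic jar lid, 92 mm across, 14 mm high, lying loose on the bench; origin at the centre of its underside.
- mate: bystander: dark mate cup, 80 mm across, 88 mm high with a steel straw up to 138 mm, loose; origin at the centre of its underside.
Not all that is in view belongs to the job. Leave any purple look-alike of the jar_red alone.

How it is judged (in metres and radians):
On the way, in this order (a step that is already met when the one before it is completed fails the run):
1. the spout's open end rests over the middle of the jar of red caps (horizontal distance between spout_tip and jar_red below 0.018 m and velocity of joint spout between -0.05 and 0.05 rad/s), for 0.3 s.
2. the toggle latch is pushed all the way over (value of joint latch above 0.88 rad), for 0.2 s.
At the end, for the whole second after the job is handed in: The spout's drop point is within 18 mm, horizontally, of the axis of the jar of red caps and at rest; the latch stands beyond 0.88 of its 1.0 rad; all jars, the dish, the red lid and the mate cup stand upright within 12 mm of where they began (all of step 1 and value of joint latch above 0.88 rad and distance of each of jar_red, jar_blue, jar_yellow, jar_squat, dish, red_lid, mate from where it was at the start of the episode below 0.012 m and angle between each of jar_red, jar_blue, jar_yellow, jar_squat, dish, red_lid, mate's own z axis and vertical below 0.15 rad); the robot touches nothing.
It fails at once if the spout is gripped or pushed harder than 18 N (contact force between the fingers and spout above 18 N).
It fails at once if the latch is gripped or pushed harder than 30 N (contact force between the fingers and latch above 30 N).
It fails at once if a jar is moved by more than 12 mm, lifted or tipped (distance of any of jar_red, jar_blue, jar_yellow, jar_squat from where it was at the start of the episode above 0.012 m or angle between any of jar_red, jar_blue, jar_yellow, jar_squat's own z axis and vertical above 0.15 rad).
It fails at once if the dish, red lid or mate cup is moved by more than 12 mm, lifted or tipped (distance of any of dish, red_lid, mate from where it was at the start of the episode above 0.012 m or angle between any of dish, red_lid, mate's own z axis and vertical above 0.15 rad).
It also fails if it takes over 51 s, if anything falls off the work surface, if the arm or the gripper's body presses on something with over 40 N, if the wrist force passes 120 N, or if a joint passes its speed limit or range.

## Working session

There is one attempt and no reset: what is moved stays moved. The work goes in short steps, Python scripts to look and compute and a tool call to move; the robot and the scene stay as the last step left them, time stands still between calls to the robot, and variables do not carry over. Pictures are saved under pics/ and viewed, at most 11 in all, crops included, and the job is handed in when it is done.

Besides the shell and the picture viewer there is one more tool, called after "Request:" as name(argument=value, ...) on one line, values as JSON. play_rows: Moves the arm, as the interface text tells. Its arguments: {"type":"object","properties":{"motion":{"type":"array"},"fingers":{"type":"number"}},"required":["motion"]}

```bash
mkdir -p pics; python3 - <<'E'
from rig import bot, imaging, finder
import cv2,numpy as np
s=bot.read_state();print(s["time_s"],s["position"],np.round(s["tcp_rot"],3).tolist(),s["opening"])
for c in("top","side"):
    d=imaging.capture(c);cv2.imwrite(f"pics/{c}0.png",d["frame"][:,:,::-1])
    print(c,np.round(d["camera_matrix"],1).tolist(),np.round(d["R"],3).tolist(),np.round(d["t"],3))
    for n in("jar_red","jar_blue","jar_yellow","jar_squat","dish","red_lid","mate","crate","spout","spout_tip","latch_tip","latch"):
        print(n,[(np.round(r["at"],3).tolist(),round(r["confidence"],2)) for r in finder.recognise(c,n)[:3]])
E
```

```text
0.0 [ 0.18333511 -0.59678526  0.23859853] [[0.956, 0.293, -0.0], [0.293, -0.956, 0.002], [0.0, -0.002, -1.0]] 1.0006991100023632
top [[451.5, 0.0, 257.4], [0.0, 451.5, 185.5], [0.0, 0.0, 1.0]] [[-0.04, -0.999, 0.002], [-0.978, 0.038, -0.206], [0.206, -0.01, -0.979]] [0.006 0.661 1.453]
jar_red [([0.849, -0.032, 0.1], 0.83), ([0.724, 0.014, 0.096], 0.81)]
jar_blue [([0.696, 0.156, 0.1], 0.96), ([0.653, -0.094, 0.1], 0.33)]
jar_yellow [([0.653, -0.092, 0.101], 0.66)]
jar_squat [([0.634, 0.388, 0.031], 0.65)]
dish [([0.586, -0.377, 0.018], 0.79), ([0.623, 0.055, 0.2], 0.37)]
red_lid [([0.414, 0.375, 0.014], 0.93)]
mate [([0.423, -0.326, 0.091], 0.88)]
crate [([0.528, 0.056, 0.128], 0.93), ([0.722, 0.013, 0.095], 0.17)]
spout [([0.619, 0.056, 0.197], 0.63), ([0.654, -0.095, 0.101], 0.43)]
spout_tip [([0.625, 0.055, 0.2], 0.91)]
latch_tip []
latch [([0.53, 0.052, 0.128], 0.51), ([0.486, -0.071, 0.233], 0.39)]
side [[363.9, 0.0, 257.8], [0.0, 363.9, 193.9], [0.0, 0.0, 1.0]] [[0.929, 0.369, 0.002], [0.254, -0.636, -0.729], [-0.267, 0.678, -0.685]] [-0.585 -0.05   1.448]
jar_red [([0.729, -0.011, 0.106], 0.68), ([0.853, -0.065, 0.102], 0.62), ([0.634, 0.376, 0.049], 0.47)]
jar_blue [([0.712, 0.135, 0.117], 0.72)]
jar_yellow [([0.654, -0.121, 0.106], 0.78)]
jar_squat [([0.71, 0.138, 0.116], 0.62), ([0.632, 0.377, 0.049], 0.6)]
dish [([0.57, -0.363, 0.017], 0.56), ([0.495, -0.074, 0.226], 0.28)]
red_lid [([0.422, 0.389, 0.014], 0.75)]
mate [([0.438, -0.346, 0.078], 0.93)]
crate [([0.556, -0.001, 0.128], 0.57)]
spout [([0.624, 0.048, 0.205], 0.57)]
spout_tip [([0.622, 0.047, 0.204], 0.63)]
latch_tip [([0.491, -0.072, 0.22], 0.42)]
latch [([0.489, -0.077, 0.226], 0.44), ([0.554, -0.002, 0.126], 0.22)]
```

View pics/top0.png

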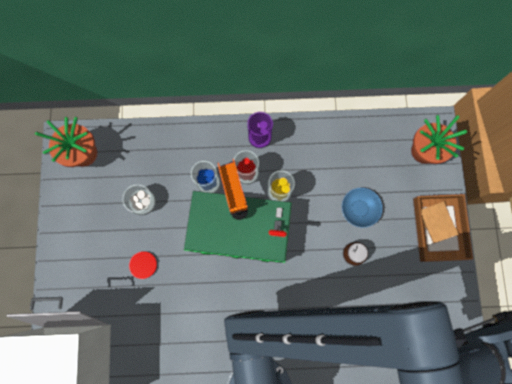

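View pics/side0.png

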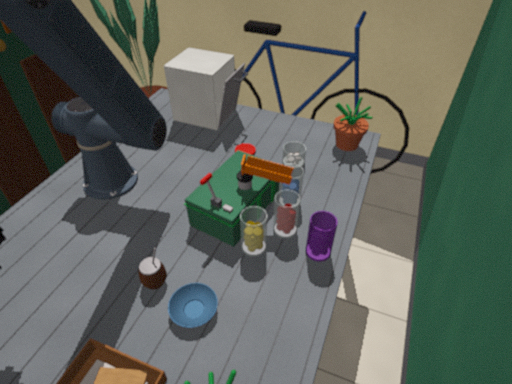

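```bash
cat > h.py <<'E'
from rig import bot, imaging, finder
import cv2,numpy as np
from scipy.optimize import minimize
def proj(d,P):
    q=np.asarray(P)@np.array(d["R"]).T+np.array(d["t"]);K=d["camera_matrix"]
    return q[:,:2]/q[:,2:]*[K[0][0],K[1][1]]+[K[0][2],K[1][2]]
def hullmask(d,P):
    m=np.zeros((384*4,512*4),np.uint8)
    h=cv2.convexHull(((proj(d,P)+.5)*4).astype(np.float32))
    cv2.fillConvexPoly(m,np.round(h*16).astype(np.int32),255,shift=4)
    return cv2.resize(m,(512,384),interpolation=cv2.INTER_AREA)/255.
def mask(c,n,near=None,d=None):
    L=finder.outline_of(c,n)
    if near is not None:
        p=proj(d,[near])[0]
        L=[r for r in L if r["pixels"].any() and np.hypot(*(np.argwhere(r["pixels"]).mean(0)[::-1]-p))<20]
    return L[0]["pixels"] if L else np.zeros((384,512),bool)
def jar(x,y,r=.042,h=.15):
    a=np.linspace(0,2*np.pi,60);return np.array([[x+r*np.cos(t),y+r*np.sin(t),z] for t in a for z in(0,h)])
def box(x,y,w):
    c,s=np.cos(w),np.sin(w)
    return np.array([[x+c*u-s*v,y+s*u+c*v,z] for u in(-.095,.095) for v in(-.16,.16) for z in(0,.13)])
def fit(shape,obs,p0,step):
    def cost(p):
        e=0
        for d,m,ign in obs:
            e+=(np.abs(hullmask(d,shape(*p))-m)*~ign).sum()/max(m.sum(),1)
        return e
    sim=np.vstack([p0]+[np.array(p0)+np.eye(len(p0))[i]*step[i] for i in range(len(p0))])
    r=minimize(cost,p0,method="Nelder-Mead",options=dict(initial_simplex=sim,xatol=2e-4,fatol=1e-4));return r.x,r.fun
E
cat > m.py <<'E'
from h import *
D={c:imaging.capture(c) for c in("top","side")}
near=dict(crate=[.54,.03,.1],jar_red=[.73,0,.075],jar_blue=[.7,.145,.075],jar_yellow=[.655,-.1,.075],spout=[.62,.055,.2],latch=None)
M={c:{n:mask(c,n,p,D[c]) for n,p in near.items()} for c in D}
for c in D: print(c,{n:int(m.sum()) for n,m in M[c].items()})
k=np.ones((3,3),np.uint8)
def obs(n,cs):
    o=[]
    for c in cs:
        ig=np.zeros((384,512),bool)
        for q in M[c]:
            if q!=n: ig|=cv2.dilate(M[c][q].astype(np.uint8),k)>0
        o.append((D[c],M[c][n],ig))
    return o
for cs in(["top"],["side"],["top","side"]):
    print(cs,"crate",fit(box,obs("crate",cs),[.54,.03,-.05],[.02,.02,.1]))
    for n in("jar_red","jar_blue","jar_yellow"):
        print(n,fit(jar,obs(n,cs),near[n][:2],[.015,.015]))
for c in D:
    im=D[c]["frame"].copy()
    for i,n in enumerate(M[c]): im[M[c][n]]=im[M[c][n]]//2+np.array([[0,127,0],[127,0,0],[0,0,127],[127,127,0],[127,0,127],[0,127,127]][i],np.uint8)
    y0,x0=(110,170) if c=="top" else (130,160)
    cv2.imwrite(f"pics/{c}1.png",cv2.resize(im[y0:y0+160,x0:x0+200,::-1],None,fx=4,fy=3.7))
np.savez("M.npz",**{c+n:m for c in M for n,m in M[c].items()})
E
python3 m.py
```

```text
top {'crate': 6797, 'jar_red': 0, 'jar_blue': 729, 'jar_yellow': 656, 'spout': 1037, 'latch': 86}
side {'crate': 5636, 'jar_red': 1079, 'jar_blue': 388, 'jar_yellow': 1191, 'spout': 1055, 'latch': 166}
['top'] crate (array([ 0.5225089 ,  0.04856851, -0.15574627]), np.float64(0.016011677585555332))
jar_red (array([0.535  , 0.15375]), np.float64(0.0))
jar_blue (array([0.6920629 , 0.15257219]), np.float64(0.02635358670217058))
jar_yellow (array([ 0.64871888, -0.0934405 ]), np.float64(0.04730392156862745))
['side'] crate (array([ 0.52272959,  0.05405948, -0.16147365]), np.float64(0.012033287410066935))
jar_red (array([0.71905272, 0.02689864]), np.float64(0.025353904305002815))
jar_blue (array([0.69126514, 0.15316481]), np.float64(0.03402061855670103))
jar_yellow (array([ 0.64806522, -0.08920648]), np.float64(0.029782189954067267))
['top', 'side'] crate (array([ 0.52245501,  0.04980929, -0.15949092]), np.float64(0.038443330295961975))
jar_red (array([0.525625  , 0.14484375]), np.float64(0.9684893419833179))
jar_blue (array([0.69145721, 0.15253695]), np.float64(0.06516816249501228))
jar_yellow (array([ 0.64854658, -0.0926801 ]), np.float64(0.08962167836969524))
```

```bash
cat > m2.py <<'E'
from h import *
M=np.load("M.npz")
piv=np.array([.562,.0437])
def spout(th,px=piv[0],py=piv[1],hs=.0):
    c,s=np.cos(th),np.sin(th);P=[]
    for u,zt in((-.026,.241),(.0,.238),(.158,.207)):
        for v in(-.026,.026):
            for z in(zt,zt-.034): P.append([px+c*u-s*v,py+s*u+c*v,z])
    return np.array(P)
if __name__=="__main__":
    D={c:imaging.capture(c) for c in("top","side")}
    for r in finder.outline_of("top","jar_red"):
        p=np.argwhere(r["pixels"]);print("red",len(p),p.mean(0) if len(p) else 0,r["confidence"])
        if len(p) and 230<p[:,1].mean()<260 and p[:,0].mean()>150:
            ig=cv2.dilate((M["topspout"]|M["topcrate"]|M["topjar_yellow"]|M["topjar_blue"]).astype(np.uint8),np.ones((3,3),np.uint8))>0
            print(fit(jar,[(D["top"],r["pixels"],ig)],[.72,.02],[.015,.015]))
    no=np.zeros((384,512),bool)
    for c in D:
        for n in ("spout","spout_tip"):
            L=[r["pixels"] for r in finder.outline_of(c,n) if r["pixels"].sum()>700]
            if L: print(c,n,fit(lambda t:spout(t),[(D[c],L[0],no)],[.4],[.2]),fit(spout,[(D[c],L[0],no)],[.4,*piv],[.2,.01,.01]))
E
python3 m2.py
```

```text
red 655 [166.33282443 247.12519084] 0.84
(array([0.72218444, 0.01677143]), np.float64(0.0693668612483161))
red 771 [129.09727626 259.53437095] 0.82
red 1027 [191.59298929 233.71470302] 0.43
(array([0.5925  , 0.141875]), np.float64(0.0))
top spout (array([0.2328125]), np.float64(0.14044313725490196)) (array([0.24973472, 0.55590992, 0.04033196]), np.float64(0.10439607843137255))
top spout_tip (array([0.20078125]), np.float64(0.12309149011717362)) (array([0.21066556, 0.55518724, 0.04157569]), np.float64(0.08849962520219355))
side spout (array([0.2859375]), np.float64(0.28761124035301505)) (array([0.2503573 , 0.56572315, 0.04767409]), np.float64(0.27908496732026145))
side spout_tip (array([0.29375]), np.float64(0.33817074154764787)) (array([0.3111057 , 0.56814993, 0.04316202]), np.float64(0.33894133785201325))
```

View pics/top1.png

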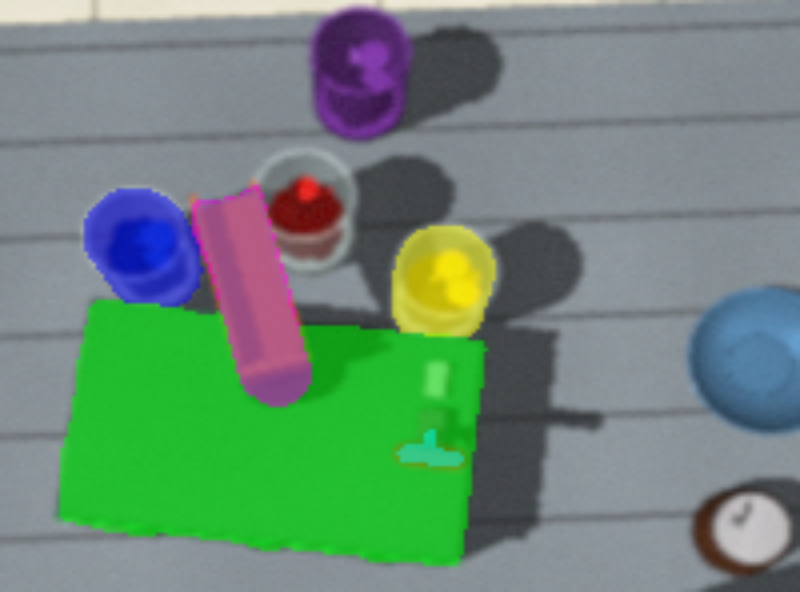

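```bash
cat > g.py <<'E'
import sys
from h import *
def rel(x,y,z,yaw,s=None):
    s=s or bot.read_state();R=np.array(s["tcp_rot"]);c,k=np.cos(yaw),np.sin(yaw)
    G=np.array([[c,k,0],[k,-c,0],[0,0,-1]])
    return np.round(R.T@(np.array([x,y,z])-s["position"]),4).tolist(),np.round(np.degrees(cv2.Rodrigues(R.T@G)[0].ravel()),2).tolist()
if __name__=="__main__":
    a=list(map(float,sys.argv[1:]))
    for i in range(0,len(a),4): print(rel(*a[i:i+3],np.radians(a[i+3])))
E
python3 g.py .183 -.597 .36 17 .60 .17 .36 15
```

```text
([-0.0002, -0.0006, -0.1205], [-0.0, -0.0, 0.06])
([0.6235, -0.6114, -0.1204], [-0.0, -0.0, 2.06])
```

Units first: shifts go in shares of 0.4 m and turns go in shares of 180 degrees. So -0.12 m / 0.4 = -0.3, -0.08 m / 0.4 = -0.2.

Request:
play_rows(motion=[[[0,0,-0.1,0,0,0],[0,0,-0.2,0,0,0],[0,0,-0.3,0,0,0],[0,0,-0.3,0,0,0]]], fingers=0)

```text
time_s: 2.68
position: [0.1841, -0.6017, 0.3693]
tcp_rot: [[0.956, 0.294, 0.002], [0.294, -0.956, -0.018], [-0.003, 0.018, -1.0]]
force: [0.4, -0.5, 1.2]
opening: 0.785
grasp_force: 0.0
```

To row units: 0.21 m / 0.4 = 0.525, -0.206 m / 0.4 = -0.515.

Request:
play_rows(motion=[[[0.0625,-0.06,0,0,0,0],[0.125,-0.1225,0,0,0,0],[0.19,-0.185,0,0,0,0],[0.255,-0.25,0,0,0,0],[0.325,-0.3175,0,0,0,0],[0.395,-0.385,0,0,0,0],[0.465,-0.455,0,0,0,0],[0.525,-0.515,0,0,0,0]]])

```text
time_s: 3.35
position: [0.3243, -0.3364, 0.3595]
tcp_rot: [[0.956, 0.294, 0.0], [0.294, -0.956, 0.0], [0.001, -0.0, -1.0]]
force: [1.3, 0.3, -0.4]
opening: 0.174
grasp_force: 0.0
```

To row units: 0.21 m / 0.4 = 0.525, -0.206 m / 0.4 = -0.515.

Request:
play_rows(motion=[[[0.0625,-0.06,0,0,0,0],[0.125,-0.1225,0,0,0,0],[0.19,-0.185,0,0,0,0],[0.255,-0.25,0,0,0,0],[0.325,-0.3175,0,0,0,0],[0.395,-0.385,0,0,0,0],[0.465,-0.455,0,0,0,0],[0.525,-0.515,0,0,0,0]]])

```text
time_s: 4.02
position: [0.4647, -0.078, 0.3597]
tcp_rot: [[0.956, 0.294, 0.001], [0.294, -0.956, 0.0], [0.001, 0.0, -1.0]]
force: [0.7, -0.6, 0.5]
opening: 0.006
grasp_force: 0.0
```

```bash
python3 g.py .637 .150 .33 15
```

```text
([0.2317, -0.1672, 0.0299], [0.01, -0.05, 2.1])
```

To row units: 0.222 m / 0.4 = 0.555, 0.21 m / 0.4 = 0.525, 2 degrees / 180 = 0.0111.

Request:
play_rows(motion=[[[0.075,-0.05,0,0,0,0],[0.15,-0.105,0,0,0,0],[0.2325,-0.1625,0,0,0,0.0028],[0.3125,-0.2225,0,0,0,0.0056],[0.395,-0.2825,0,0,0,0.0083],[0.475,-0.3425,0,0,0,0.0111],[0.525,-0.3825,0,0,0,0.0111],[0.555,-0.41,0,0,0,0.0111]]])

```text
time_s: 4.68
position: [0.6296, 0.1446, 0.3588]
tcp_rot: [[0.965, 0.262, 0.001], [0.262, -0.965, 0.001], [0.001, -0.001, -1.0]]
force: [-0.2, -0.9, 0.5]
opening: 0.007
grasp_force: 0.0
```

```bash
python3 g.py .637 .150 .214 15; python3 - <<'E'
from h import *
cv2.imwrite("pics/side2.png",cv2.resize(imaging.capture("side")["frame"][60:260,130:380,::-1],None,fx=3,fy=3))
E
```

```text
([0.0085, -0.0032, 0.1448], [-0.04, -0.05, 0.21])
```

View pics/side2.png

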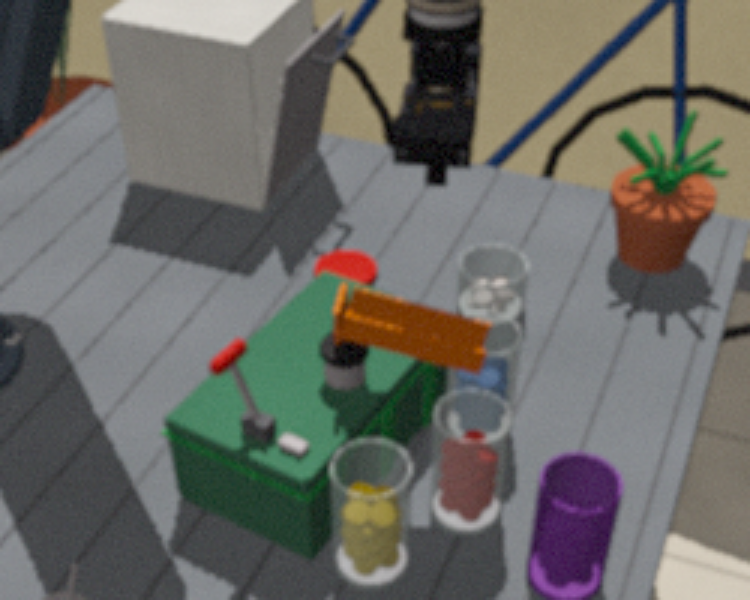

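To row units: 0.145 m / 0.4 = 0.3625, -0.006 m / 0.4 = -0.015.

Request:
play_rows(motion=[[[0.02,-0.015,0.075,0,0,0],[0.02,-0.02,0.15,0,0,0],[0.02,-0.02,0.225,0,0,0],[0.02,-0.02,0.2875,0,0,0],[0.02,-0.02,0.3375,0,0,0],[0.02,-0.02,0.3625,0,0,0],[0.02,-0.02,0.3625,0,0,0]]])

```text
time_s: 5.32
position: [0.6319, 0.1508, 0.2117]
tcp_rot: [[0.966, 0.26, -0.006], [0.26, -0.966, -0.001], [-0.006, -0.001, -1.0]]
force: [-0.3, 0.2, -0.0]
opening: 0.006
grasp_force: 0.0
```

```bash
python3 g.py .645 .128 .214 13 .667 .071 .214 -8; python3 - <<'E'
from h import *
cv2.imwrite("pics/top3.png",cv2.resize(imaging.capture("top")["frame"][110:270,160:360,::-1],None,fx=4,fy=3.7))
E
```

```text
([0.0067, 0.0254, -0.0024], [-0.05, 0.34, 2.04])
([0.0132, 0.0862, -0.0025], [0.01, 0.35, 23.04])
```

View pics/top3.png

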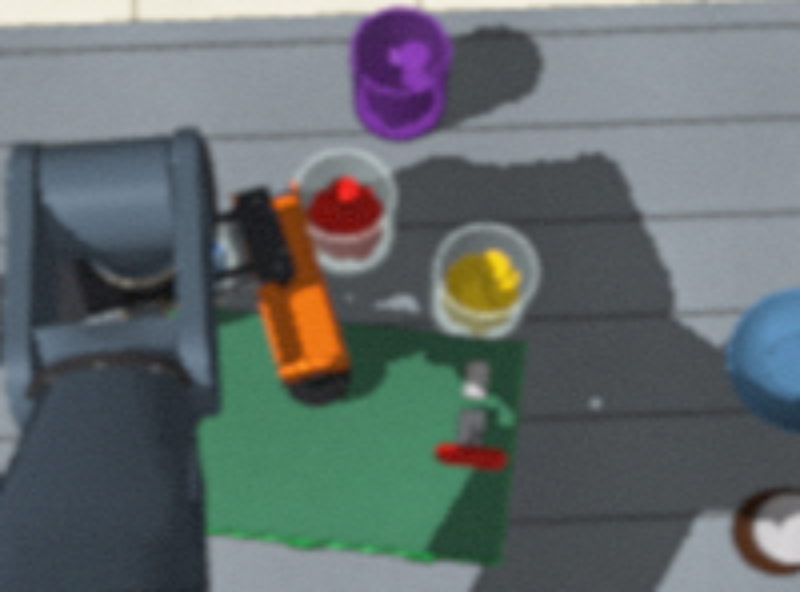

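To row units: 0.044 m / 0.4 = 0.11, 0.006 m / 0.4 = 0.015, 9 degrees / 180 = 0.05.

Request:
play_rows(motion=[[[0.0025,0.015,-0.005,0,0,0.0056],[0.0075,0.03,-0.005,0,0,0.0083],[0.0125,0.045,-0.005,0,0,0.0111],[0.015,0.06,-0.005,0,0,0.0167],[0.0175,0.0725,-0.005,0,0,0.025],[0.02,0.085,-0.005,0,0,0.0333],[0.0225,0.0975,-0.005,0,0,0.0417],[0.0225,0.11,-0.005,0,0,0.05]]])

```text
time_s: 6.03
position: [0.6543, 0.1107, 0.2165]
tcp_rot: [[0.995, 0.103, 0.0], [0.103, -0.995, 0.0], [0.0, -0.0, -1.0]]
force: [0.1, 0.3, 0.0]
opening: 0.002
grasp_force: 0.0
```

```bash
python3 g.py  .667 .071 .214 -8
```

```text
([0.0086, 0.0408, 0.0025], [-0.0, -0.01, 13.9])
```

To row units: 0.029 m / 0.4 = 0.0725, 0.01 m / 0.4 = 0.025, 1.5 degrees / 180 = 0.0083.

Request:
play_rows(motion=[[[0.0025,0.0125,0.0025,0,0,0.0083],[0.005,0.025,0.005,0,0,0.0167],[0.0075,0.035,0.005,0,0,0.025],[0.01,0.045,0.005,0,0,0.0333],[0.0125,0.055,0.005,0,0,0.0417],[0.015,0.065,0.005,0,0,0.05],[0.015,0.0725,0.005,0,0,0.0556],[0.015,0.0725,0.005,0,0,0.0556]]])

```text
time_s: 6.7
position: [0.6632, 0.0822, 0.2146]
tcp_rot: [[0.998, -0.07, 0.0], [-0.07, -0.998, -0.001], [0.0, 0.001, -1.0]]
force: [-0.3, 0.0, 0.6]
opening: 0.007
grasp_force: 0.0
```

```bash
python3 g.py  .667 .071 .214 -8; python3 - <<'E'
from h import *
cv2.imwrite("pics/top4.png",cv2.resize(imaging.capture("top")["frame"][110:270,160:360,::-1],None,fx=4,fy=3.7))
E
```

```text
([0.0046, 0.0109, 0.0007], [0.04, -0.01, 3.98])
```

View pics/top4.png

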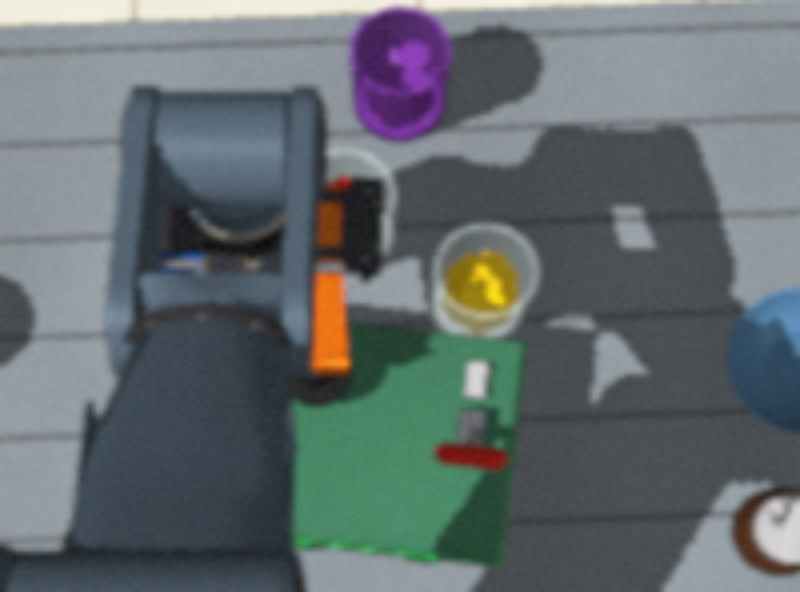

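To row units: 0.01 m / 0.4 = 0.025, 0.001 m / 0.4 = 0.0025, 4 degrees / 180 = 0.0222.

Request:
play_rows(motion=[[[0.0025,0.0075,0,0,0,0.0056],[0.005,0.015,0,0,0,0.0111],[0.0075,0.02,0,0,0,0.0167],[0.01,0.025,0,0,0,0.0222],[0.01,0.025,0,0,0,0.0222],[0.01,0.025,0,0,0,0.0222]]])

```text
time_s: 7.25
position: [0.6663, 0.0722, 0.2145]
tcp_rot: [[0.99, -0.138, 0.0], [-0.138, -0.99, -0.001], [0.0, 0.001, -1.0]]
force: [0.0, -0.5, 0.2]
opening: 0.008
grasp_force: 0.0
```

To row units: -0.15 m / 0.4 = -0.375, -0.13 m / 0.4 = -0.325.

Request:
play_rows(motion=[[[0,-0.0125,0,0,0,0],[0,-0.0375,0,0,0,0],[0,-0.075,0,0,0,0],[0,-0.125,-0.025,0,0,0],[0,-0.125,-0.125,0,0,0],[0,-0.125,-0.225,0,0,0],[0,-0.125,-0.325,0,0,0],[0,-0.125,-0.375,0,0,0]]])

```text
time_s: 7.92
position: [0.675, 0.1245, 0.3709]
tcp_rot: [[0.991, -0.136, 0.01], [-0.136, -0.991, 0.001], [0.009, -0.002, -1.0]]
force: [1.2, -0.4, 0.5]
opening: 0.001
grasp_force: 0.0
```

```bash
cat > m3.py <<'E'
from m2 import *
D={c:imaging.capture(c) for c in("top","side")}
no=np.zeros((384,512),bool)
P={"top":(.562,.0423),"side":(.5627,.0477)}
for c in D:
    for n in ("spout","spout_tip"):
        for r in finder.recognise(c,n)[:1]: print(c,n,np.round(r["at"],3),r["confidence"])
        L=[r["pixels"] for r in finder.outline_of(c,n) if r["pixels"].sum()>600]
        if L: print(c,n,L[0].sum(),fit(lambda t:spout(t,*P[c]),[(D[c],L[0],no)],[-.1],[.2]))
    for r in finder.recognise(c,"jar_red")[:3]: print(np.round(r["at"],3),r["confidence"])
E
python3 m3.py; python3 - <<'E'
from h import *
a=imaging.capture("top")["frame"][110:270,180:330,::-1]
b=imaging.capture("side")["frame"][110:270,180:330,::-1]
cv2.imwrite("pics/b5.png",cv2.resize(np.hstack([a,b]),(800,427),interpolation=cv2.INTER_CUBIC))
E
```

```text
top spout [0.616 0.037 0.197] 0.71
top spout 887 (array([-0.06210938]), np.float64(0.2116851250082897))
top spout_tip [0.62  0.034 0.2  ] 0.74
top spout_tip 920 (array([-0.06699219]), np.float64(0.1950468883205456))
[ 0.851 -0.032  0.099] 0.84
[0.739 0.002 0.095] 0.77
[ 0.483 -0.074  0.231] 0.65
side spout [0.626 0.036 0.207] 0.59
side spout_tip [0.627 0.038 0.204] 0.89
side spout_tip 1077 (array([-0.07539063]), np.float64(0.2546179474575346))
[ 0.858 -0.064  0.105] 0.86
[ 0.729 -0.011  0.103] 0.82
```

View pics/b5.png

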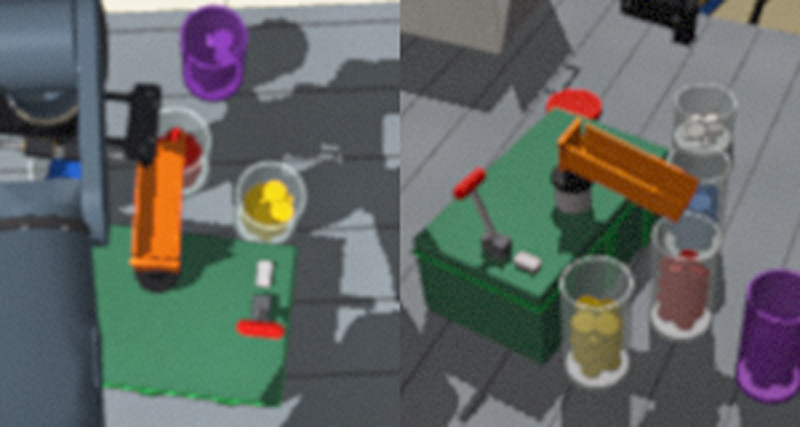

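```bash
python3 g.py .45 .27 .37 -8
```

```text
([-0.2414, -0.1156, -0.0058], [0.01, 0.05, 0.05])
```

To row units: -0.24 m / 0.4 = -0.6, -0.105 m / 0.4 = -0.2625.

Request:
play_rows(motion=[[[-0.0875,-0.045,0,0,0,0],[-0.175,-0.09,0,0,0,0],[-0.2625,-0.135,0,0,0,0],[-0.35,-0.175,0,0,0,0],[-0.4375,-0.22,0,0,0,0],[-0.525,-0.2625,0,0,0,0],[-0.6,-0.2875,0,0,0,0],[-0.6,-0.2875,0,0,0,0]]])

```text
time_s: 9.28
position: [0.4454, 0.2715, 0.3649]
tcp_rot: [[0.991, -0.133, -0.004], [-0.133, -0.991, 0.001], [-0.004, -0.001, -1.0]]
force: [-1.1, -0.6, 0.0]
opening: 0.005
grasp_force: 0.0
```

```bash
cat > m4.py <<'E'
from m2 import *
D={c:imaging.capture(c) for c in("top","side")}
P={"top":(.562,.0423),"side":(.5627,.0477)};J={"top":(.722,.0168),"side":(.719,.027)}
no=np.zeros((384,512),bool);out=[]
for c in D:
    im=D[c]["frame"];hsv=cv2.cvtColor(im,cv2.COLOR_RGB2HSV)
    ora=((hsv[...,0]>6)&(hsv[...,0]<16)&(hsv[...,1]>170)&(hsv[...,2]>60)).astype(np.uint8)
    n,l,st,ce=cv2.connectedComponentsWithStats(ora)
    p=proj(D[c],[[.63,.035,.2]])[0];i=min((i for i in range(1,n) if st[i,4]>200),key=lambda i:np.hypot(*(ce[i]-p)))
    m=l==i;print(c,m.sum())
    t,f=fit(lambda t:spout(t,*P[c]),[(D[c],m,no)],[-.1],[.2]);print(t,f)
    t3,f3=fit(spout,[(D[c],m,no)],[-.1,*P[c]],[.2,.01,.01]);print(t3,f3)
    # red jar, top-rim fit aid
    S=5;x0,y0=int(p[0]-75),int(p[1]-55)
    b=cv2.resize(im[y0:y0+112,x0:x0+80*2][:, :,::-1],None,fx=S,fy=S,interpolation=cv2.INTER_CUBIC)
    def dr(P3,col,cl=True): cv2.polylines(b,[np.int32((proj(D[c],P3)+.5-[x0,y0])*S)],cl,col,1)
    a=np.linspace(0,6.28,40)
    for z in(0,.15): dr([[J[c][0]+.042*np.cos(q),J[c][1]+.042*np.sin(q),z] for q in a],(0,255,255))
    h=t[0];px,py=P[c];w=lambda u,v,z:[px+np.cos(h)*u-np.sin(h)*v,py+np.sin(h)*u+np.cos(h)*v,z]
    dr([w(-.0,-.026,.238),w(.158,-.026,.207),w(.158,.026,.207),w(0,.026,.238)],(255,255,0))
    cv2.imwrite(f"pics/o_{c}.png",b)
E
python3 m4.py
```

```text
top 861
[-0.06835938] 0.2551980141650156
[-0.08643801  0.58011925  0.042361  ] 0.24020404909931448
side 884
[-0.07539063] 0.3275929376275397
[-0.05977531  0.55759911  0.04580664] 0.31534912607576965
```

View pics/o_top.png

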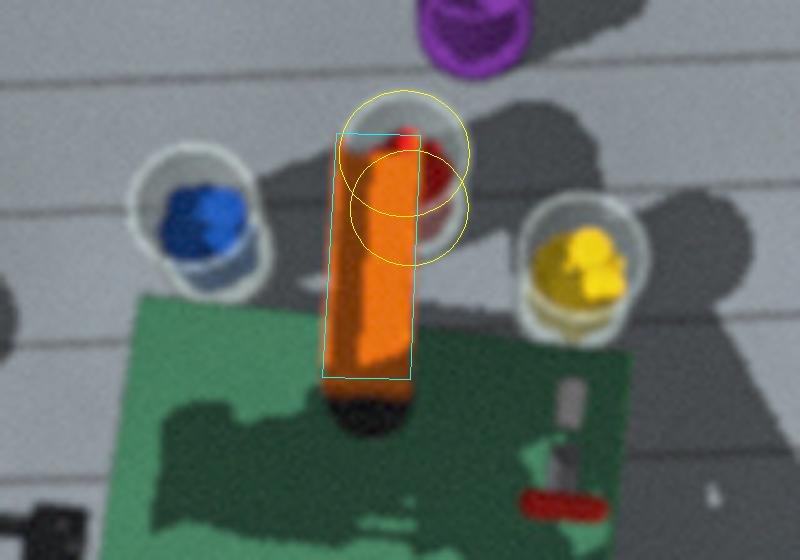

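To row units: 0.235 m / 0.4 = 0.5875, 0.07 m / 0.4 = 0.175, 4 degrees / 180 = 0.0222.

Request:
play_rows(motion=[[[0.0875,0.045,0,0,0,0],[0.175,0.09,0,0,0,0],[0.2625,0.135,0,0,0,0],[0.35,0.175,0,0,0,0],[0.4375,0.22,0,0,0,0],[0.525,0.2625,0,0,0,0],[0.5875,0.2875,0,0,0,0.0222],[0.5875,0.2875,0,0,0,0.0222]]])

```text
time_s: 10.05
position: [0.6742, 0.1168, 0.3627]
tcp_rot: [[0.976, -0.216, 0.003], [-0.216, -0.976, -0.002], [0.004, 0.002, -1.0]]
force: [0.5, 0.6, -0.1]
opening: 0.008
grasp_force: 0.0
```

```bash
python3 g.py .668 .115 .214 -12
```

```text
([-0.0062, 0.0029, 0.1487], [0.09, -0.21, -0.47])
```

To row units: 0.149 m / 0.4 = 0.3725, 0.145 m / 0.4 = 0.3625.

Request:
play_rows(motion=[[[-0.015,0,0.0875,0,0,0],[-0.015,0,0.175,0,0,0],[-0.015,0,0.25,0,0,0],[-0.015,0,0.325,0,0,0],[-0.015,0,0.3625,0,0,0],[-0.015,0,0.3725,0,0,0],[-0.015,0,0.3725,0,0,0]]])

```text
time_s: 10.63
position: [0.6621, 0.1233, 0.2138]
tcp_rot: [[0.978, -0.208, -0.003], [-0.208, -0.978, -0.0], [-0.003, 0.001, -1.0]]
force: [0.3, -0.7, -0.0]
opening: 0.008
grasp_force: 0.0
```

```bash
python3 g.py .668 .0655 .214 -12
```

```text
([0.0178, 0.0554, -0.0003], [0.05, 0.17, 0.02])
```

Request:
play_rows(motion=[[[0.01,0.02,0,0,0,0],[0.0175,0.045,0,0,0,0],[0.025,0.07,0,0,0,0],[0.0325,0.0875,0,0,0,0],[0.0375,0.1,0,0,0,0],[0.04,0.11,0,0,0,0],[0.0425,0.1175,0,0,0,0],[0.0425,0.1175,0,0,0,0]]])

```text
time_s: 11.3
position: [0.6693, 0.0739, 0.2157]
tcp_rot: [[0.978, -0.208, 0.0], [-0.208, -0.978, -0.0], [0.0, 0.0, -1.0]]
force: [-0.2, 0.7, -0.5]
opening: 0.005
grasp_force: 0.0
```

```bash
python3 g.py .668 .0655 .214 -12
```

```text
([0.0004, 0.0085, 0.0017], [0.01, -0.01, 0.02])
```

Request:
play_rows(motion=[[[0,0.005,0.0025,0,0,0],[0,0.01,0.0025,0,0,0],[0,0.015,0.0025,0,0,0],[0,0.02,0.0025,0,0,0],[0,0.0225,0.0025,0,0,0],[0,0.0225,0.0025,0,0,0],[0,0.0225,0.0025,0,0,0]]])

```text
time_s: 11.88
position: [0.6674, 0.0659, 0.2147]
tcp_rot: [[0.978, -0.207, 0.0], [-0.207, -0.978, -0.0], [0.0, 0.0, -1.0]]
force: [0.8, 1.0, -0.5]
opening: 0.004
grasp_force: 0.6
```

To row units: -0.15 m / 0.4 = -0.375, -0.13 m / 0.4 = -0.325.

Request:
play_rows(motion=[[[0,-0.0125,0,0,0,0],[0,-0.0375,0,0,0,0],[0,-0.075,0,0,0,0],[0,-0.125,-0.025,0,0,0],[0,-0.125,-0.125,0,0,0],[0,-0.125,-0.225,0,0,0],[0,-0.125,-0.325,0,0,0],[0,-0.125,-0.375,0,0,0]]])

```text
time_s: 12.55
position: [0.6794, 0.1168, 0.3707]
tcp_rot: [[0.979, -0.205, 0.009], [-0.205, -0.979, 0.0], [0.008, -0.002, -1.0]]
force: [0.6, 0.2, 0.5]
opening: 0.009
grasp_force: 0.0
```

To row units: -0.24 m / 0.4 = -0.6, -0.21 m / 0.4 = -0.525.

Request:
play_rows(motion=[[[-0.0875,-0.045,0,0,0,0],[-0.175,-0.09,0,0,0,0],[-0.2625,-0.135,0,0,0,0],[-0.35,-0.175,0,0,0,0],[-0.4375,-0.22,0,0,0,0],[-0.525,-0.2625,0,0,0,0],[-0.6,-0.2875,0,0,0,0],[-0.6,-0.2875,0,0,0,0]]])

```text
time_s: 13.22
position: [0.4604, 0.2808, 0.3649]
tcp_rot: [[0.98, -0.2, -0.005], [-0.2, -0.98, 0.001], [-0.005, -0.0, -1.0]]
force: [-0.2, -0.2, -0.8]
opening: 0.008
grasp_force: 0.0
```

```bash
python3 m4.py; python3 - <<'E'
import cv2,numpy as np
a,b=[cv2.imread(f"pics/o_{c}.png") for c in("top","side")]
cv2.imwrite("pics/o6.png",np.hstack([a[60:460,200:600],b[60:460,200:600]]))
E
```

```text
top 845
[-0.13300781] 0.282148741153266
[-0.14768597  0.56788699  0.04308752] 0.26907065784893835
side 921
[-0.14570313] 0.2788231036171255
[-0.13253061  0.56448175  0.04624503] 0.27630239935279216
```

View pics/o6.png

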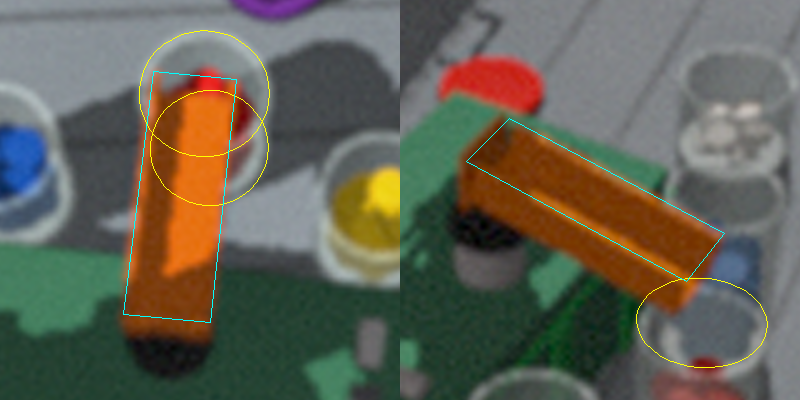

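```bash
python3 g.py .424 -.060 .365 -9
```

```text
([0.0282, 0.3399, 0.0001], [-0.0, -0.05, -2.74])
```

To row units: 0.32 m / 0.4 = 0.8, 0.28 m / 0.4 = 0.7, -3 degrees / 180 = -0.0167.

Request:
play_rows(motion=[[[0.0075,0.1,0,0,0,0],[0.015,0.2,0,0,0,0],[0.025,0.3,0,0,0,0],[0.035,0.4,0,0,0,0],[0.045,0.5,0,0,0,-0.0056],[0.0525,0.6,0,0,0,-0.0111],[0.06,0.7,0,0,0,-0.0167],[0.065,0.8,0,0,0,-0.0167]]])

```text
time_s: 13.98
position: [0.4265, -0.0444, 0.3649]
tcp_rot: [[0.988, -0.156, 0.001], [-0.156, -0.988, -0.001], [0.001, 0.001, -1.0]]
force: [0.5, -0.8, -0.3]
opening: 0.006
grasp_force: 0.0
```

```bash
python3 g.py .424 -.060 .365 -9
```

```text
([-0.0001, 0.0158, -0.0001], [0.04, -0.08, 0.03])
```

To row units: 0.14 m / 0.4 = 0.35, 0.06 m / 0.4 = 0.15.

Request:
play_rows(motion=[[[0,0.0375,0,0,0,0],[0,0.04,0.075,0,0,0],[0,0.04,0.15,0,0,0],[0,0.04,0.225,0,0,0],[0,0.04,0.3,0,0,0],[0,0.04,0.34,0,0,0],[0,0.04,0.35,0,0,0],[0,0.04,0.35,0,0,0]]])

```text
time_s: 14.65
position: [0.4237, -0.058, 0.2235]
tcp_rot: [[0.988, -0.156, -0.002], [-0.156, -0.988, 0.001], [-0.003, -0.0, -1.0]]
force: [-0.2, -0.8, 0.5]
opening: 0.006
grasp_force: 0.0
```

```bash
python3 g.py .529 -.077 .225 -9; python3 - <<'E'
from h import *
f=imaging.capture("side")["frame"][110:250,170:330,::-1]
cv2.imwrite("pics/s7.png",cv2.resize(f,None,fx=4,fy=4))
E
```

```text
([0.107, 0.0023, -0.0017], [-0.02, 0.15, -0.0])
```

View pics/s7.png

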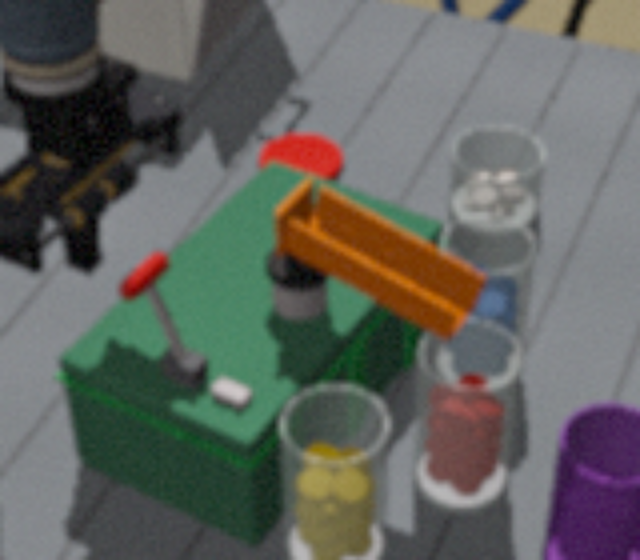

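To row units: 0.058 m / 0.4 = 0.145, 0.052 m / 0.4 = 0.13.

Request:
play_rows(motion=[[[0.025,0,-0.0025,0,0,0],[0.05,0.0025,-0.005,0,0,0],[0.07,0.0025,-0.005,0,0,0],[0.085,0.0025,-0.005,0,0,0],[0.1,0.0025,-0.005,0,0,0],[0.115,0.005,-0.005,0,0,0],[0.13,0.005,-0.005,0,0,0],[0.145,0.005,-0.005,0,0,0]]])

```text
time_s: 15.37
position: [0.4803, -0.0681, 0.2264]
tcp_rot: [[0.988, -0.155, -0.002], [-0.155, -0.988, 0.0], [-0.002, -0.0, -1.0]]
force: [-1.8, 1.0, 1.9]
opening: 0.003
grasp_force: 1.0
```

To row units: 0.034 m / 0.4 = 0.085, 0.03 m / 0.4 = 0.075.

Request:
play_rows(motion=[[[0.0125,0,0,0,0,0],[0.025,0,0,0,0,0],[0.0375,0,0,0,0,0],[0.05,0,0,0,0,0],[0.0625,0,0,0,0,0],[0.075,0,0,0,0,0],[0.085,0,0,0,0,0],[0.085,0,0,0,0,0]]])

```text
time_s: 16.03
position: [0.515, -0.0738, 0.2263]
tcp_rot: [[0.988, -0.155, 0.001], [-0.155, -0.988, -0.0], [0.001, -0.0, -1.0]]
force: [0.6, -0.0, 0.0]
opening: 0.002
grasp_force: 0.0
```

```bash
python3 g.py .529 -.077 .225 -9;python3 - <<'E'
from h import *
for c in("side","top"):
    imaging.capture(c)
    for n in("latch","latch_tip"):print(c,n,[(np.round(r["at"],3),r["confidence"]) for r in finder.recognise(c,n)[:2]])
E
```

```text
([0.0143, 0.001, 0.0014], [-0.0, -0.05, 0.06])
side latch []
side latch_tip [(array([ 0.533, -0.077,  0.227]), 0.57)]
top latch []
top latch_tip [(array([0.742, 0.001, 0.101]), 0.57)]
```

To row units: 0.014 m / 0.4 = 0.035, 0.013 m / 0.4 = 0.0325.

Request:
play_rows(motion=[[[0.0075,0,0,0,0,0],[0.015,0,0,0,0,0],[0.0225,0,0,0,0,0],[0.0275,0,0,0,0,0],[0.0325,0,0,0,0,0],[0.035,0,0,0,0,0],[0.035,0,0,0,0,0]]])

```text
time_s: 16.92
position: [0.5282, -0.0758, 0.2265]
tcp_rot: [[0.988, -0.155, 0.0], [-0.155, -0.988, -0.0], [0.0, 0.0, -1.0]]
force: [-0.6, 0.5, 0.3]
opening: 0.01
grasp_force: 0.4
```

```bash
python3 - <<'E'
from h import *
for c in("side","top"):
    imaging.capture(c)
    for n in("latch","latch_tip"):print(c,n,[(np.round(r["at"],3),r["confidence"]) for r in finder.recognise(c,n)[:2]])
print(bot.read_state()["force"])
E
```

```text
side latch []
side latch_tip [(array([ 0.548, -0.077,  0.223]), 0.66)]
top latch []
top latch_tip [(array([ 0.423, -0.323,  0.089]), 0.33)]
[-0.54586058 -0.46816645  0.65488305]
```

To row units: 0.002 m / 0.4 = 0.005, 0.001 m / 0.4 = 0.0025.

Request:
play_rows(motion=[[[0.0025,0,0,0,0,0],[0.005,0,0,0,0,0],[0.005,0,0,0,0,0]]])

```text
time_s: 17.47
position: [0.5298, -0.076, 0.2265]
tcp_rot: [[0.988, -0.155, -0.0], [-0.155, -0.988, 0.0], [-0.0, -0.0, -1.0]]
force: [-1.7, 0.2, -0.2]
opening: 0.005
grasp_force: 0.5
```

Request:
play_rows(motion=[[[0.0025,0,0,0,0,0],[0.0038,0,0,0,0,0],[0.0038,0,0,0,0,0]]])

```text
time_s: 17.72
position: [0.5314, -0.0763, 0.2265]
tcp_rot: [[0.988, -0.155, 0.0], [-0.155, -0.988, 0.0], [-0.0, -0.0, -1.0]]
force: [-1.4, -0.0, 0.5]
opening: 0.002
grasp_force: 0.5
```

Still moving freely; continue in small steps to the stop.

To row units: 0.0015 m / 0.4 = 0.0038, 0.001 m / 0.4 = 0.0025.

Request:
play_rows(motion=[[[0.0025,0,0,0,0,0],[0.0038,0,0,0,0,0],[0.0038,0,0,0,0,0]]])

```text
time_s: 17.97
position: [0.5323, -0.0764, 0.2264]
tcp_rot: [[0.988, -0.155, -0.002], [-0.155, -0.988, 0.0], [-0.002, -0.0, -1.0]]
force: [-2.5, -0.8, -0.4]
opening: 0.003
grasp_force: 1.3
```

To row units: 0.001 m / 0.4 = 0.0025, 0.0005 m / 0.4 = 0.0013.

Request:
play_rows(motion=[[[0.0013,0,0,0,0,0],[0.0025,0,0,0,0,0],[0.0025,0,0,0,0,0]]])

```text
time_s: 18.22
position: [0.5326, -0.0764, 0.2262]
tcp_rot: [[0.988, -0.155, -0.003], [-0.155, -0.988, 0.001], [-0.003, -0.0, -1.0]]
force: [-5.6, 0.2, 0.7]
opening: 0.004
grasp_force: 2.4
```

The force has risen and the motion has stalled, so the latch is at its stop. I'll retreat.

To row units: -0.14 m / 0.4 = -0.35, -0.13 m / 0.4 = -0.325.

Request:
play_rows(motion=[[[-0.025,0,0,0,0,0],[-0.075,0,0,0,0,0],[-0.125,0,0,0,0,0],[-0.175,0,-0.05,0,0,0],[-0.2,0,-0.15,0,0,0],[-0.225,0,-0.25,0,0,0],[-0.225,0,-0.325,0,0,0],[-0.225,0,-0.35,0,0,0]]])

```text
time_s: 18.88
position: [0.4477, -0.0636, 0.3725]
tcp_rot: [[0.988, -0.155, 0.014], [-0.155, -0.988, -0.005], [0.015, 0.003, -1.0]]
force: [0.4, -0.0, 0.8]
opening: 0.002
grasp_force: 0.0
```

Request:
play_rows(motion=[[[0,-0.05,0,0,0,0],[0,-0.125,0,0,0,0],[0,-0.225,0,0,0,0],[0,-0.325,0,0,0,0],[0,-0.425,0,0,0,0],[0,-0.5,0,0,0,0],[0,-0.5,0,0,0,0],[0,-0.5,0,0,0,0]]])

```text
time_s: 19.55
position: [0.4766, 0.1364, 0.367]
tcp_rot: [[0.988, -0.152, 0.003], [-0.152, -0.988, 0.0], [0.003, -0.001, -1.0]]
force: [-0.1, -0.4, 0.7]
opening: 0.003
grasp_force: 0.0
```

```bash
python3 - <<'E'
from h import *
for c in("side","top"):
    imaging.capture(c)
    for n in("latch_tip","jar_red","jar_blue","jar_yellow","jar_squat","mate","dish","red_lid"):print(c,n,[(np.round(r["at"],3).tolist(),round(r["confidence"],2)) for r in finder.recognise(c,n)[:2]])
E
python3 m4.py; python3 - <<'E'
import cv2,numpy as np
a,b=[cv2.imread(f"pics/o_{c}.png") for c in("top","side")]
cv2.imwrite("pics/o8.png",np.hstack([cv2.resize(x,(400,280)) for x in (a,b)]))
E
```

```text
side latch_tip [([0.657, -0.121, 0.105], 0.39)]
side jar_red [([0.728, -0.011, 0.102], 0.91), ([0.858, -0.063, 0.102], 0.82)]
side jar_blue [([0.704, 0.17, 0.124], 0.84)]
side jar_yellow [([0.655, -0.123, 0.105], 0.67)]
side jar_squat [([0.632, 0.379, 0.048], 0.78)]
side mate [([0.44, -0.346, 0.076], 0.6), ([0.628, 0.036, 0.204], 0.2)]
side dish [([0.569, -0.362, 0.017], 0.8)]
side red_lid [([0.44, -0.345, 0.076], 0.74), ([0.425, 0.389, 0.014], 0.45)]
top latch_tip [([0.588, -0.375, 0.019], 0.6), ([0.548, -0.079, 0.228], 0.52)]
top jar_red [([0.852, -0.031, 0.095], 0.95), ([0.742, 0.003, 0.099], 0.75)]
top jar_blue [([0.699, 0.157, 0.098], 0.78), ([0.534, 0.006, 0.131], 0.74)]
top jar_yellow [([0.653, -0.095, 0.102], 0.93), ([0.533, 0.009, 0.131], 0.75)]
top jar_squat [([0.635, 0.391, 0.03], 0.75)]
top mate [([0.424, -0.322, 0.093], 0.9)]
top dish [([0.585, -0.376, 0.015], 0.84)]
top red_lid [([0.416, 0.38, 0.018], 0.95)]
top 854
[-0.134375] 0.27047343527574963
[-0.13988851  0.57248353  0.0416552 ] 0.25848831335813016
side 890
[-0.14570313] 0.3211191892487332
[-0.13500885  0.5588271   0.04662535] 0.3157788059043842
```

View pics/o8.png

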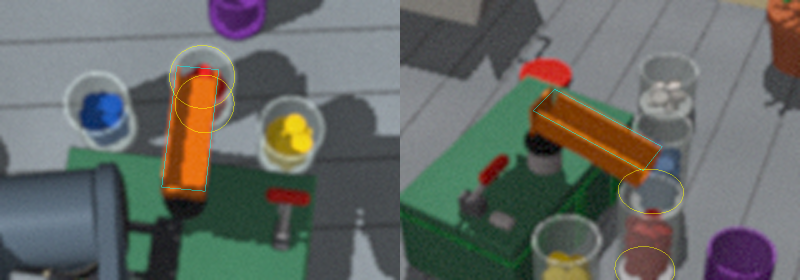

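```bash
python3 -c "
from rig import bot
print(bot.hand_in())"
```

```text
the job is handed in; nothing more can be done
None
```

I handed the job in, with no verdict returned: the spout rests over the red-cap jar (a few mm off centre by my camera fits), the latch was pushed until it met its stop, nothing else looked moved, and the hand is clear.

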